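# Find the rocking corner of an instrument plate and shim it

## Robot

A 6-joint arm with a two-finger parallel gripper is mounted at the origin on a cart in front of the work surface, level with it; the furniture and walls round the work are solid. World frame = base frame: x ahead of the robot, y to its left, z up, the work surface at z = 0. Lengths are in m, angles in degrees, forces in N, time in s.
With the tool pointing down it reaches from about 0.4 to 0.825 m from the base axis. Payload 7 kg.
Tool frame: the origin (TCP) lies midway between the tips of the shut fingers; the grasp point (between the pads) lies 19 mm behind it (ctrl.grip_point_offset is the distance from the TCP to the grasp point, in m); x points along the fingers, y is the direction in which the jaws open and shut, and the axes are right-handed (so a half turn about x gives the same grasp; the last joint's range is limited). The gripper opens to 88 mm and grips with 3 to 60 N. Pads are 19 mm wide; open, the fingers measure 130 mm over their backs; the gripper's body (78 mm by 193 mm) begins 47 mm behind the grasp point.
Start: joints at [87.038, 20.546, 0.682, 0, -70.136, -16.507], TCP at [0.225, 0.636, 0.227] pointing down, gripper open.
Joint ranges: [-176.03, 176.03], [-82.01, 121.73], [-58.28, 71.71], [-173.87, 95.51], [-174.79, -0.11], [-173.66, 173.66]. Speed limits (degrees/s): [136.94, 136.94, 172.46, 180, 180, 180].

## Interface

Orientations are given as [roll, pitch, yaw] about the fixed x, y, z axes, in that order (R = Rz(yaw) Ry(pitch) Rx(roll)).
In Python, from plant import ctrl gives the robot as it stands.
- The arm moves only by the tool drive_tool, never from a script. Its argument "plan" is a list of rows, each a list of 3 entries, a list of its own where there are three numbers: the shift along the tool's x, y, z in m, then the turn, a rotation vector about the tool's x, y, z in degrees, then the opening, from 0 (shut) to 1 (fully open). In form: [[[dx, dy, dz], [wx, wy, wz], grip], ...]. A call has 1 to 20 rows; each row is the pose to reach, as a shift and turn from the pose measured when the call began, along the tool's axes at that moment; what a row does not reach only later rows make up. A row lasts 1/12 s, in which the tool goes at most 41.7 mm and 7.16 degrees, less where a joint would pass 70% of its speed; a pose out of reach is approached as far as the arm can. A call with a gripper value outside its range is refused whole. The fingers move at their own pace and stop on an object; the grip force is fixed at half the most. Time passes only in rows, so rows that repeat a pose let the fingers close. It gives the time, the measured TCP pose, the force and the opening at its end, in the units of the state.
- ctrl.get_obs(): the state, without advancing time (a new reading comes with each control period).
- ctrl.snapshot(name): name is "scene" or "top" or "wrist"; returns the picture (480x640x3 uint8, blue, green, red); there is no depth.
- ctrl.get_calibration(name): a dict with "fx", "fy", "cx", "cy" (pixels), "R" (3x3) and "t" (3): a world point X has camera coordinates R X + t. Camera axes: x right, y down, z forward; pixel columns grow to the right and rows downward; lengths in m; the calibration is good to about 2 mm. The wrist camera is an equidistant fisheye: a pixel r from the principal point sees the ray r / f radians off the axis. A picture is of the moment at which its call begins: read the wrist's pose just before it. get_calibration takes no time and is no camera call; for the wrist camera it gives the pose at the moment of the call.
- ctrl.close_job(): hands the job in, once; it reports no verdict.
Trained networks look in the newest picture that a camera, given by its name, has taken for a name from the list of things; names that differ only in an ending like _2 or _b are one class to them, and where a whole thing is asked for, a point or a joint stands for the part that bears it (a point fixed in the world has none). Each returns a list of dicts, best first, with "confidence" (0 to 1); they miss things now and then, are a little off and sometimes report something else, mostly with a low value. They report only what shows in the picture. A call takes as long as a camera call.
- ctrl.cut_out(camera, name): "pixels" (480x640 bool, what is visible of it) and "pixel" ([column, row] in pixels, amid what is visible of it).
- ctrl.landmark_of(camera, name): "pixel" ([column, row] in pixels: a listed point, or the origin of a listed thing).
The state is a dict: "clock": time; "joint_pos": joint angles; "qvel": joint speeds; "tau": joint torques, N m; "tool_pos": TCP position; "orientation": TCP orientation; "force": force on the tool from outside, world axes, zero at the start; "moment": the same for the moment, N m; "opening": finger opening in m.
Only numpy, scipy, OpenCV 4.12 (cv2) and the standard library are available. Lean on these libraries where they do the work, as an engineer would, in place of code of your own. Each camera call takes 0.05 s, during which the arm holds its last target. There are 200 camera calls.

## Task

The instrument plate rocks at one of its four corners: press down on its corner pads with closed fingertips until you find the corner that gives. Then press that corner's raised shim tab down flat, leaving the other three tabs up, and press firmly on the same corner once more to prove that it now stands firm. Only touch and press: do not lift or shift the plate, and leave the things standing around it where they are.

Things in the scene. Friction and masses are not known exactly. Their poses are not given: they have to be found in the camera images.
- base: grey base frame fixed on the worktop, 190 (x) x 330 (y) mm, slab 12 mm thick; origin at the centre of its underside, on the worktop; x away from the robot, y left, z up; turned by up to 0.25 rad. It carries four feet (under the plate, alike to look at) and four hinged shims. Nothing on it is higher than 75 mm over the worktop.
- plate: aluminium plate, 160 (x) x 192 (y) x 8 mm, 0.7 to 1.1 kg, lying loose and level on the four feet, underside 40 mm over the worktop; round brass level (32 mm across, 7 mm high) in its middle; low stops at its edges keep it in place. Origin at the centre of its underside, axes as the base's. Three feet are rigid; one, drawn afresh each time, is springy.
- pad_nl (a point): top centre of the near left corner pad of the plate: black disc, 28 mm across, 3 mm high, right over that foot; at plate (-62, 58, 11) mm, 51 mm over the worktop. Pressed straight down here, a springy corner sinks about 3 mm at about 4 to 5 N, then stops, and rises again when let go; a rigid one sinks less than 1 mm.
- hinge_nl (a joint): hinge of the near left shim lever, rad: 0 = steel tab raised 35 degrees, 0.61 = flat on its stop (hard); starts at 0 to 0.08. Hinge line along base x at base (-62, 88, 24.4) mm; the tab, 24 mm wide (base x), 4 mm thick, reaches 74 mm outward to the left (base +y). It stays where left; about 3 to 4 N straight down near its end turns it.
- tab_nl (a point): point on the upper face of the near left shim tab, mid-width, 47 mm out from the hinge. With the tab flat it is at base (-62, 135, 26.4) mm: pressing straight down over that spot to that height lays the tab flat.
- shim_nl: near left shim lever: the tab outside and, under the plate's edge, a nose, a rounded bar 22 mm long, 8 mm thick; origin on the hinge line. With the tab flat the nose's top stands 1.2 mm under the level plate: it carries the plate only at the springy corner, once that corner's pad is pressed with 6 N or more (the corner then sinks only about 1 mm).
- pad_nr (a point): top centre of the near right corner pad of the plate: black disc, 28 mm across, 3 mm high, right over that foot; at plate (-62, -58, 11) mm, 51 mm over the worktop. Pressed straight down here, a springy corner sinks about 3 mm at about 4 to 5 N, then stops, and rises again when let go; a rigid one sinks less than 1 mm.
- hinge_nr (a joint): hinge of the near right shim lever, rad: 0 = steel tab raised 35 degrees, 0.61 = flat on its stop (hard); starts at 0 to 0.08. Hinge line along base x at base (-62, -88, 24.4) mm; the tab, 24 mm wide (base x), 4 mm thick, reaches 74 mm outward to the right (base -y). It stays where left; about 3 to 4 N straight down near its end turns it.
- tab_nr (a point): point on the upper face of the near right shim tab, mid-width, 47 mm out from the hinge. With the tab flat it is at base (-62, -135, 26.4) mm: pressing straight down over that spot to that height lays the tab flat.
- shim_nr: near right shim lever: the tab outside and, under the plate's edge, a nose, a rounded bar 22 mm long, 8 mm thick; origin on the hinge line. With the tab flat the nose's top stands 1.2 mm under the level plate: it carries the plate only at the springy corner, once that corner's pad is pressed with 6 N or more (the corner then sinks only about 1 mm).
- pad_fl (a point): top centre of the far left corner pad of the plate: black disc, 28 mm across, 3 mm high, right over that foot; at plate (62, 58, 11) mm, 51 mm over the worktop. Pressed straight down here, a springy corner sinks about 3 mm at about 4 to 5 N, then stops, and rises again when let go; a rigid one sinks less than 1 mm.
- hinge_fl (a joint): hinge of the far left shim lever, rad: 0 = steel tab raised 35 degrees, 0.61 = flat on its stop (hard); starts at 0 to 0.08. Hinge line along base x at base (62, 88, 24.4) mm; the tab, 24 mm wide (base x), 4 mm thick, reaches 74 mm outward to the left (base +y). It stays where left; about 3 to 4 N straight down near its end turns it.
- tab_fl (a point): point on the upper face of the far left shim tab, mid-width, 47 mm out from the hinge. With the tab flat it is at base (62, 135, 26.4) mm: pressing straight down over that spot to that height lays the tab flat.
- shim_fl: far left shim lever: the tab outside and, under the plate's edge, a nose, a rounded bar 22 mm long, 8 mm thick; origin on the hinge line. With the tab flat the nose's top stands 1.2 mm under the level plate: it carries the plate only at the springy corner, once that corner's pad is pressed with 6 N or more (the corner then sinks only about 1 mm).
- pad_fr (a point): top centre of the far right corner pad of the plate: black disc, 28 mm across, 3 mm high, right over that foot; at plate (62, -58, 11) mm, 51 mm over the worktop. Pressed straight down here, a springy corner sinks about 3 mm at about 4 to 5 N, then stops, and rises again when let go; a rigid one sinks less than 1 mm.
- hinge_fr (a joint): hinge of the far right shim lever, rad: 0 = steel tab raised 35 degrees, 0.61 = flat on its stop (hard); starts at 0 to 0.08. Hinge line along base x at base (62, -88, 24.4) mm; the tab, 24 mm wide (base x), 4 mm thick, reaches 74 mm outward to the right (base -y). It stays where left; about 3 to 4 N straight down near its end turns it.
- tab_fr (a point): point on the upper face of the far right shim tab, mid-width, 47 mm out from the hinge. With the tab flat it is at base (62, -135, 26.4) mm: pressing straight down over that spot to that height lays the tab flat.
- shim_fr: far right shim lever: the tab outside and, under the plate's edge, a nose, a rounded bar 22 mm long, 8 mm thick; origin on the hinge line. With the tab flat the nose's top stands 1.2 mm under the level plate: it carries the plate only at the springy corner, once that corner's pad is pressed with 6 N or more (the corner then sinks only about 1 mm).
- tube: bystander, loose: standing centrifuge tube with screw cap, 34 across, 116 tall (mm); origin at the centre of its underside. To be left alone.
- dish: bystander, loose: petri dish, 94 across, 15 tall (mm); origin at the centre of its underside. To be left alone.
- jar_amber: bystander, loose: brown jar with screw cap, 56 across, 80 tall (mm); origin at the centre of its underside. To be left alone.
- jar_black: bystander, loose: specimen jar with black cap, 56 across, 88 tall (mm); origin at the centre of its underside. To be left alone.
- tape: bystander, loose: roll of tape lying flat, 52 across, 19 tall (mm); origin at the centre of its underside. To be left alone.
- beaker: bystander, loose: small glass beaker, 57x66, 71 tall (mm); origin at the centre of its underside. To be left alone.

How it is judged:
By the outcome, as a careful person would: the job done as asked, in the order asked, and still so for the second after the job is handed in, with the robot touching nothing.
It also fails if it takes over 64 s, if anything falls off the work surface, if the arm or the gripper's body presses on something with over 40 N, if the wrist force passes 120 N, or if a joint passes its speed limit or range.

## Working session

There is one attempt and no reset: what is moved stays moved. The work goes in short steps, Python scripts to look and compute and a tool call to move; the robot and the scene stay as the last step left them, time stands still between calls to the robot, and variables do not carry over. Pictures are saved under pics/ and viewed, about 8 in all and at most 12, crops included, and the job is handed in when it is done.

Besides the shell and the picture viewer there is one more tool, called as a command line: name --argument value ..., lists and objects as JSON in quotes. drive_tool: Moves the arm, as the interface text tells. Its arguments: {"type":"object","properties":{"plan":{"type":"array","items":{"type":"array"}}},"required":["plan"]}

```bash
mkdir -p pics
python3 - <<'E'
from plant import ctrl
import cv2, numpy as np
o=ctrl.get_obs(); print({k:np.round(v,3).tolist() for k,v in o.items()})
for c in ("scene","top"):
    im=ctrl.snapshot(c); cv2.imwrite(f"pics/{c}0.png",im)
    k=ctrl.get_calibration(c); print(c,{a:np.round(b,4).tolist() for a,b in k.items()})
    for n in ("base","plate","pad_nl","pad_nr","pad_fl","pad_fr","tab_nl","tab_nr","tab_fl","tab_fr","tube","dish","jar_amber","jar_black","tape","beaker"):
        print(n,[(np.round(d["pixel"],1).tolist(),round(d["confidence"],2)) for d in ctrl.landmark_of(c,n)[:3]])
E
```

```text
{'clock': 0.0, 'joint_pos': [87.036, 20.59, 0.631, -0.019, -70.134, -16.508], 'qvel': [0.06, -0.068, -0.013, -0.028, 0.128, -0.073], 'tau': [0.001, -58.272, 29.306, 6.997, 0.007, -0.0], 'tool_pos': [0.225, 0.636, 0.226], 'orientation': [95.978, 89.905, -103.501], 'force': [0.936, 0.742, -0.865], 'moment': [0.011, 0.002, -0.042], 'opening': 0.088}
scene {'fx': 464.0646, 'fy': 464.0646, 'cx': 319.4637, 'cy': 235.5599, 'R': [[0.4908, -0.8713, -0.0059], [-0.4891, -0.2699, -0.8294], [0.721, 0.41, -0.5586]], 't': [-0.2761, 0.3283, 0.6873]}
base []
plate [([309.4, 249.1], 0.91)]
pad_nl []
pad_nr [([327.0, 267.3], 0.57)]
pad_fl [([299.7, 231.3], 0.9)]
pad_fr [([248.1, 254.6], 0.53)]
tab_nl [([249.4, 254.6], 0.79)]
tab_nr [([360.3, 277.0], 0.79), ([432.5, 308.5], 0.66)]
tab_fl [([274.6, 222.9], 0.55)]
tab_fr [([359.7, 250.2], 0.57), ([373.7, 241.6], 0.43)]
tube [([336.5, 227.3], 0.64)]
dish [([264.8, 303.8], 0.64)]
jar_amber [([285.1, 234.5], 0.65), ([218.0, 239.0], 0.62)]
jar_black [([431.8, 311.2], 0.57)]
tape [([394.5, 300.0], 0.76)]
beaker [([248.9, 225.8], 0.97), ([300.9, 226.6], 0.31), 
[... 232 characters left out ...]
0.71)]
plate [([326.6, 260.0], 0.7)]
pad_nl [([307.3, 291.2], 0.89)]
pad_nr [([354.8, 287.9], 0.97), ([276.1, 246.7], 0.32)]
pad_fl [([301.3, 241.6], 0.93)]
pad_fr [([347.8, 237.4], 0.58)]
tab_nl [([281.1, 294.1], 0.61), ([314.0, 330.5], 0.25)]
tab_nr [([300.4, 242.0], 0.74), ([435.9, 279.7], 0.64), ([383.3, 286.2], 0.6)]
tab_fl []
tab_fr [([375.5, 233.8], 0.5), ([320.4, 207.8], 0.32)]
tube [([322.9, 206.8], 0.65)]
dish [([294.7, 292.2], 0.45)]
jar_amber [([227.7, 269.4], 0.93), ([355.6, 239.1], 0.67), ([306.5, 292.5], 0.38)]
jar_black [([230.8, 269.9], 0.57), ([432.2, 276.5], 0.55), ([308.2, 294.8], 0.51)]
tape [([403.3, 275.9], 0.75)]
beaker [([241.7, 237.3], 0.66), ([401.6, 278.7], 0.39)]
```

```bash
cat > h.py <<'E'
import numpy as np, cv2
from scipy.optimize import least_squares
from scipy.spatial.transform import Rotation as Ro
from plant import ctrl
P={"pad_nl":(-.062,.058,.051),"pad_nr":(-.062,-.058,.051),"pad_fl":(.062,.058,.051),"pad_fr":(.062,-.058,.051),"plate":(0,0,.040)}
def w(q,p):
    c,s=np.cos(q[2]),np.sin(q[2]); return np.array([q[0]+c*p[0]-s*p[1],q[1]+s*p[0]+c*p[1],p[2]])
def proj(k,X):
    c=np.array(k["R"])@X+k["t"]; return np.array([k["fx"]*c[0]/c[2]+k["cx"],k["fy"]*c[1]/c[2]+k["cy"]])
def fit(obs,q0=(.6,0,0)):
    f=lambda q:np.concatenate([proj(k,w(q,p))-u for k,p,u in obs])
    return least_squares(f,q0,loss="soft_l1")
E
python3 - <<'E'
from h import *
k=ctrl.get_calibration("top"); s=ctrl.get_calibration("scene")
obs=[(k,P[n],np.array(u)) for n,u in dict(pad_nl=(307.3,291.2),pad_nr=(354.8,287.9),pad_fl=(301.3,241.6),pad_fr=(347.8,237.4)).items()]
obs+=[(s,P["pad_fl"],np.array((299.7,231.3))),(s,P["pad_nr"],np.array((327,267.3)))]
r=fit(obs); print(r.x,r.fun.round(1))
im=cv2.imread("pics/top0.png")
def crop(im,k,name,x0,x1,y0,y1,z=3):
    im=cv2.resize(im[y0:y1,x0:x1],None,fx=z,fy=z,interpolation=cv2.INTER_CUBIC)
    for a in (-1,1):
        for b in (-1,1):
            for p in ((a*.062,b*.058,.051),(a*.062,b*.135,.0264+.027)):
                u=(proj(k,w(r.x,p))-(x0,y0))*z+z/2; cv2.drawMarker(im,tuple(int(v) for v in u),(0,0,255),0,10,1)
    cv2.imwrite(name,im)
crop(im,k,"pics/t1.png",200,460,180,350)
crop(cv2.imread("pics/scene0.png"),s,"pics/s1.png",190,450,180,350)
E
```

```text
[ 0.52623993 -0.00159875  0.16255464] [-0.2 -0.1 -0.8 -1.4  1.1  0.4  0.4  0.2 -1.2 -1.8  0.3  2.9]
```

View pics/t1.png

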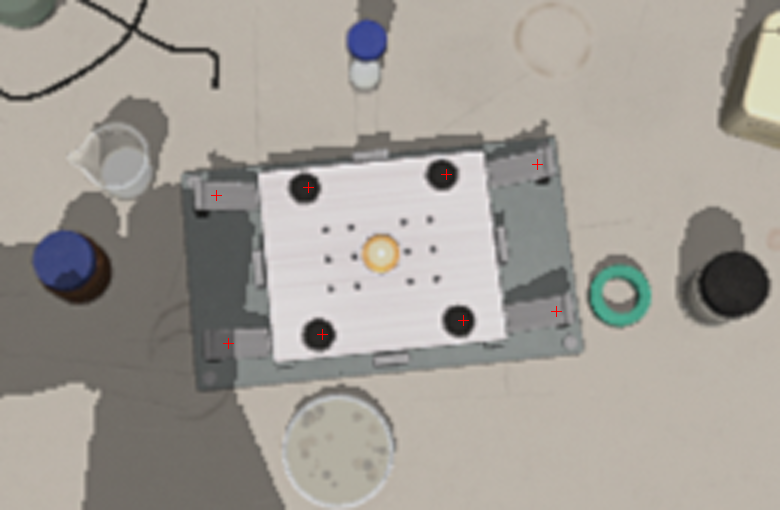

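View pics/s1.png

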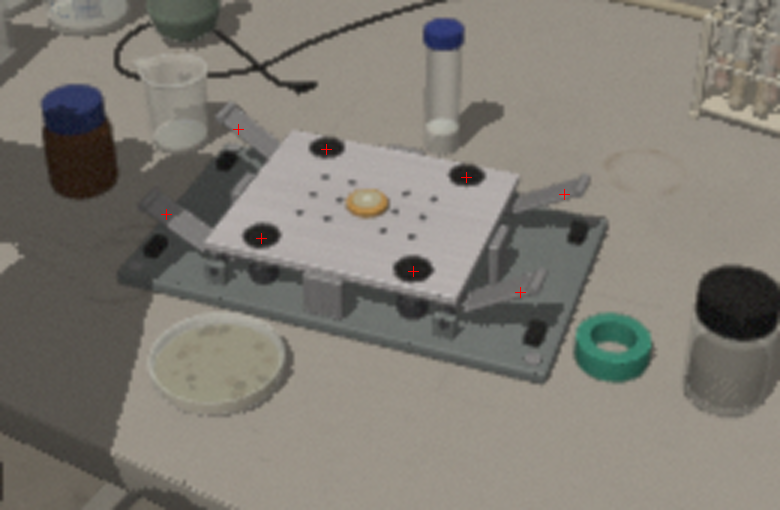

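Run:
```python
from h import *
q=np.array([.52624,-.0016,.16255]); obs=[]
for c in("top","scene"):
    k=ctrl.get_calibration(c); g=cv2.imread(f"pics/{c}0.png").max(2)
    n,l,st,ce=cv2.connectedComponentsWithStats((g<75).astype(np.uint8))
    for m in P:
        if m=="plate":continue
        u=proj(k,w(q,P[m])); j=1+np.argmin(np.linalg.norm(ce[1:]-u,axis=1))
        print(c,m,u.round(1),ce[j].round(1),st[j,4])
        if np.linalg.norm(ce[j]-u)<4 and st[j,4]<160: obs.append((k,(*P[m][:2],.0505),ce[j]))
r=fit(obs,q); print(r.x.round(4),r.fun.round(1)); q=r.x
np.save("q.npy",q)
for b in("top","scene"):
    rr=fit([o for o in obs if o[0]["fx"]==ctrl.get_calibration(b)["fx"]],q); print(b,rr.x.round(4))
o=ctrl.get_obs(); R=Ro.from_euler("xyz",o["orientation"],degrees=True).as_matrix(); print(R.round(3))
for m in P: print(m,w(q,P[m]).round(4))
for a,n in((-1,"n"),(1,"f")):
    for b,s in((1,"l"),(-1,"r")): print("tab_"+n+s,w(q,(a*.062,b*.135,.0264)).round(4))
# bystanders on table z via top image (rough, at base pixel)
k=ctrl.get_calibration("top"); Rk=np.array(k["R"])
for n,u,z in(("tubecap",(322.5,193.5),.116),("amber",(222,267),.08),("black",(444.5,275),.088),("beaker",(239,232),.02),("dish",(312.5,330),.015),("tape",(406.5,278),.015)):
    d=Rk.T@np.array([(u[0]-k["cx"])/k["fx"],(u[1]-k["cy"])/k["fy"],1]); C=-Rk.T@np.array(k["t"]); X=C+d*(z-C[2])/d[2]; print(n,X.round(3))
```

```text
top pad_nl [307.1 291.1] [305.9 291.1] 71
top pad_nr [354.  286.5] [352.6 286.5] 73
top pad_fl [302.4 242. ] [301.  242.1] 67
top pad_fr [348.2 237.6] [347.  237.9] 67
scene pad_nl [276.8 259. ] [276.8 258.1] 67
scene pad_nr [327.3 270.2] [327.2 269.4] 77
scene pad_fl [298.5 229.5] [298.5 228.7] 51
scene pad_fr [345.1 238.7] [345. 238.] 60
[0.5274 0.0006 0.1619] [ 0.3 -0.5  0.5 -0.5  0.6 -0.6  0.4 -0.7 -0.6  0.5 -0.6  0.4 -0.6  0.5
 -0.6  0.4]
top [0.5259 0.0016 0.1623]
scene [5.294e-01 3.000e-04 1.606e-01]
[[-0.    -0.333 -0.943]
 [-0.    -0.943  0.333]
 [-1.     0.    -0.   ]]
pad_nl [0.4568 0.0479 0.051 ]
pad_nr [ 0.4755 -0.0666  0.051 ]
pad_fl [0.5792 0.0679 0.051 ]
pad_fr [ 0.5979 -0.0466  0.051 ]
plate [0.5274 0.0006 0.04  ]
tab_nl [0.4444 0.1239 0.0264]
tab_nr [ 0.4879 -0.1426  0.0264]
tab_fl [0.5668 0.1439 0.0264]
tab_fr [ 0.6103 -0.1226  0.0264]
tubecap [0.687 0.023 0.116]
amber [0.498 0.255 0.08 ]
black [ 0.511 -0.281  0.088]
beaker [0.601 0.233 0.02 ]
dish [0.364 0.027 0.015]
tape [ 0.509 -0.204  0.015]
```

drive_tool --plan '[[[0.0,0.477,-0.415],[-28.8,0,0],0],[[0.04,0.477,-0.415],[-28.8,0,0],0],[[0.08,0.477,-0.415],[-28.8,0,0],0],[[0.08,0.477,-0.415],[-28.8,0,0],0],[[0.08,0.477,-0.415],[-28.8,0,0],0],[[0.08,0.477,-0.415],[-28.8,0,0],0],[[0.08,0.477,-0.415],[-28.8,0,0],0],[[0.08,0.477,-0.415],[-28.8,0,0],0],[[0.08,0.477,-0.415],[-28.8,0,0],0],[[0.08,0.477,-0.415],[-28.8,0,0],0],[[0.08,0.477,-0.415],[-28.8,0,0],0],[[0.08,0.477,-0.415],[-28.8,0,0],0],[[0.08,0.477,-0.415],[-28.8,0,0],0],[[0.08,0.477,-0.415],[-28.8,0,0],0],[[0.08,0.477,-0.415],[-28.8,0,0],0],[[0.08,0.477,-0.415],[-28.8,0,0],0],[[0.08,0.477,-0.415],[-28.8,0,0],0],[[0.08,0.477,-0.415],[-28.8,0,0],0],[[0.08,0.477,-0.415],[-28.8,0,0],0],[[0.08,0.477,-0.415],[-28.8,0,0],0]]'

```text
clock: 3.37
tool_pos: [0.4573, 0.0492, 0.1469]
orientation: [-158.2, 90.0, 31.2]
force: [-0.0, 0.1, 1.0]
opening: 0.0006
```

Run:
```python
from h import *
q=np.load("q.npy")
o=ctrl.get_obs(); R=Ro.from_euler("xyz",o["orientation"],degrees=True).as_matrix(); print(R.round(3),o["joint_pos"].round(0) if hasattr(o["joint_pos"],"round") else o["joint_pos"])
k=ctrl.get_calibration("wrist"); im=ctrl.snapshot("wrist"); print({a:np.round(b,3).tolist() for a,b in k.items()})
def pf(X):
    c=np.array(k["R"])@X+k["t"]; th=np.arctan2(np.hypot(c[0],c[1]),c[2]); v=c[:2]/np.hypot(c[0],c[1])*th*k["fx"]; return v+(k["cx"],k["cy"])
for m in P: print(m,pf(w(q,P[m])).round(1),[(np.round(d["pixel"],1).tolist(),round(d["confidence"],2)) for d in ctrl.landmark_of("wrist",m)[:2]])
for m in P: cv2.drawMarker(im,tuple(int(v) for v in pf(w(q,P[m]))),(0,0,255),0,12,1)
cv2.drawMarker(im,tuple(int(v) for v in pf(np.array(o["tool_pos"]))),(0,255,0),0,12,1)
cv2.imwrite("pics/w1.png",im)
```

```text
[[ 0.001  0.163 -0.987]
 [ 0.    -0.987 -0.163]
 [-1.    -0.    -0.001]] [ 31.   4. -32.  -0. -54.  69.]
{'fx': 371.648, 'fy': 371.648, 'cx': 318.872, 'cy': 232.16, 'R': [[0.164, -0.987, -0.001], [-0.946, -0.157, 0.282], [-0.279, -0.045, -0.959]], 't': [-0.025, 0.429, 0.443]}
pad_nl [321.8 236.5] [([321.4, 237.0], 0.72)]
pad_nr [474.7 236.7] [([483.8, 71.2], 0.75), ([474.0, 231.9], 0.65)]
pad_fl [322.5  58.7] [([323.1, 58.4], 0.67), ([624.3, 217.4], 0.33)]
pad_fr [484.8  70.2] [([483.5, 71.0], 0.56)]
plate [402.8 149.6] []
```

View pics/w1.png

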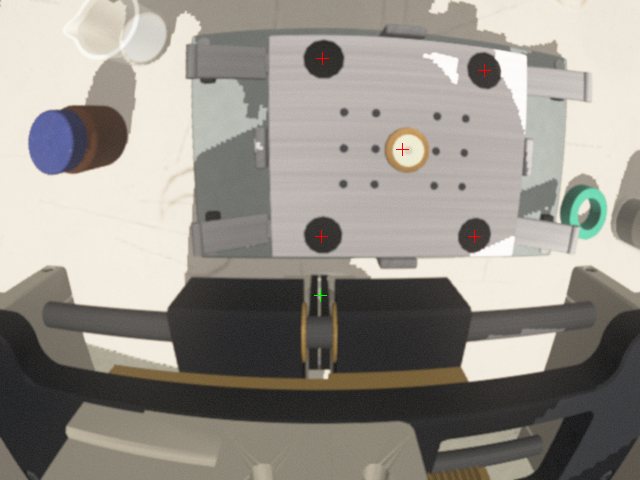

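drive_tool --plan '[[[0.04,0.001,0.001],[0,0,0],0],[[0.08,0.001,0.001],[0,0,0],0],[[0.091,0.001,0.001],[0,0,0],0],[[0.093,0.001,0.001],[0,0,0],0],[[0.093,0.001,0.001],[0,0,0],0],[[0.093,0.001,0.001],[0,0,0],0]]'

```text
clock: 4.17
tool_pos: [0.4574, 0.0483, 0.0547]
orientation: [-169.7, 89.9, 19.7]
force: [1.0, -0.5, -0.4]
opening: 0.0004
```

drive_tool --plan '[[[0.002,0,0],[0,0,0],0],[[0.003,0,0],[0,0,0],0],[[0.004,0,0],[0,0,0],0],[[0.004,0,0],[0,0,0],0]]'

```text
clock: 4.5
tool_pos: [0.4579, 0.0487, 0.0512]
orientation: [-165.2, 89.8, 24.2]
force: [0.8, 0.2, 2.3]
opening: 0.0004
```

drive_tool --plan '[[[0.001,0,0],[0,0,0],0],[[0.002,0,0],[0,0,0],0],[[0.002,0,0],[0,0,0],0],[[0.002,0,0],[0,0,0],0]]'

```text
clock: 4.83
tool_pos: [0.4579, 0.0487, 0.0493]
orientation: [-163.4, 89.8, 26.1]
force: [-2.2, 2.2, 4.4]
opening: 0.0003
```

drive_tool --plan '[[[0.001,0,0],[0,0,0],0],[[0.002,0,0],[0,0,0],0],[[0.002,0,0],[0,0,0],0],[[0.002,0,0],[0,0,0],0]]'

```text
clock: 5.17
tool_pos: [0.4578, 0.0488, 0.0478]
orientation: [-163.2, 89.8, 26.3]
force: [-6.5, 3.6, 13.1]
opening: 0.0003
```

drive_tool --plan '[[[-0.002,0,0],[0,0,0],0],[[-0.004,0,0],[0,0,0],0],[[-0.015,0,0],[0,0,0],0],[[-0.025,0.02,0],[0,0,0],0],[[-0.025,0.06,0.001],[0,0,0],0],[[-0.025,0.1,0.001],[0,0,0],0],[[-0.025,0.117,0.001],[0,0,0],0],[[-0.025,0.117,0.001],[0,0,0],0],[[-0.012,0.117,0.001],[0,0,0],0],[[-0.007,0.117,0.001],[0,0,0],0],[[-0.007,0.117,0.001],[0,0,0],0],[[-0.007,0.117,0.001],[0,0,0],0]]'

```text
clock: 6.17
tool_pos: [0.4757, -0.0665, 0.0544]
orientation: [-159.9, 89.9, 29.5]
force: [0.0, -0.2, 0.2]
opening: 0.0004
```

drive_tool --plan '[[[0.002,0,0],[0,0,0],0],[[0.003,0,0],[0,0,0],0],[[0.004,0,0],[0,0,0],0],[[0.004,0,0],[0,0,0],0]]'

```text
clock: 6.5
tool_pos: [0.476, -0.0661, 0.0513]
orientation: [-164.4, 89.8, 25.1]
force: [-2.9, 1.6, 7.9]
opening: 0.0004
```

drive_tool --plan '[[[0.001,0,0],[0,0,0],0],[[0.001,0,0],[0,0,0],0],[[0.001,0,0],[0,0,0],0],[[0.001,0,0],[0,0,0],0]]'

```text
clock: 6.83
tool_pos: [0.476, -0.0661, 0.0512]
orientation: [-172.6, 89.8, 17.0]
force: [-4.4, -0.4, 10.1]
opening: 0.0004
```

drive_tool --plan '[[[-0.003,0,0],[0,0,0],0],[[-0.02,0,0],[0,0,0],0],[[-0.05,0,0],[0,0,0],0],[[-0.05,-0.04,0],[0,0,0],0],[[-0.05,-0.08,0],[0,0,0],0],[[-0.05,-0.12,0],[0,0,0],0],[[-0.05,-0.16,0],[0,0,0],0],[[-0.05,-0.193,0],[0,0,0],0],[[-0.05,-0.193,0],[0,0,0],0],[[-0.04,-0.193,0],[0,0,0],0],[[-0.03,-0.193,0],[0,0,0],0],[[-0.03,-0.193,0],[0,0,0],0],[[-0.03,-0.193,0],[0,0,0],0]]'

```text
clock: 7.92
tool_pos: [0.4435, 0.124, 0.0812]
orientation: [176.0, 89.9, 5.7]
force: [0.0, -0.2, 0.1]
opening: 0.0007
```

drive_tool --plan '[[[0.01,0,-0.001],[0,0,0],0],[[0.018,0,-0.001],[0,0,0],0],[[0.024,0,-0.001],[0,0,0],0],[[0.029,0,-0.001],[0,0,0],0],[[0.034,0,-0.001],[0,0,0],0],[[0.039,0,-0.001],[0,0,0],0],[[0.044,0,-0.001],[0,0,0],0],[[0.048,0,-0.001],[0,0,0],0],[[0.051,0,-0.001],[0,0,0],0],[[0.051,0,-0.001],[0,0,0],0]]'

```text
clock: 8.75
tool_pos: [0.4443, 0.124, 0.0296]
orientation: [154.8, 89.9, -15.6]
force: [-0.2, -0.9, 0.0]
opening: 0.0002
```

drive_tool --plan '[[[0.001,0,0],[0,0,0],0],[[0.002,0,0],[0,0,0],0],[[0.003,0,0],[0,0,0],0],[[0.004,0,0],[0,0,0],0],[[0.004,0,0],[0,0,0],0],[[0.004,0,0],[0,0,0],0]]'

```text
clock: 9.25
tool_pos: [0.4444, 0.1241, 0.0264]
orientation: [163.8, 89.9, -6.6]
force: [-5.1, 0.9, 13.6]
opening: 0.0007
```

drive_tool --plan '[[[0.001,0,0],[0,0,0],0],[[0.001,0,0],[0,0,0],0],[[0.001,0,0],[0,0,0],0]]'

```text
clock: 9.5
tool_pos: [0.4444, 0.1241, 0.0264]
orientation: [166.9, 89.9, -3.5]
force: [-5.6, 0.4, 15.8]
opening: 0.0005
```

drive_tool --plan '[[[-0.005,0,0],[0,0,0],0],[[-0.03,0,0],[0,0,0],0],[[-0.06,0,0],[0,0,0],0],[[-0.06,0.04,0],[0,0,0],0],[[-0.06,0.077,0],[0,0,0],0],[[-0.06,0.077,0],[0,0,0],0],[[-0.06,0.077,0],[0,0,0],0]]'

```text
clock: 10.08
tool_pos: [0.4567, 0.0464, 0.0864]
orientation: [160.4, 89.9, -10.2]
force: [-0.3, 0.3, 0.8]
opening: 0.0005
```

Run:
```python
from plant import ctrl
import cv2
a=ctrl.snapshot("scene")[180:350,190:450]
cv2.imwrite("pics/s2.png",cv2.resize(a,None,fx=3,fy=3,interpolation=cv2.INTER_CUBIC))
cv2.imwrite("pics/w2.png",ctrl.snapshot("wrist"))
```

```text
(no output)
```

View pics/s2.png

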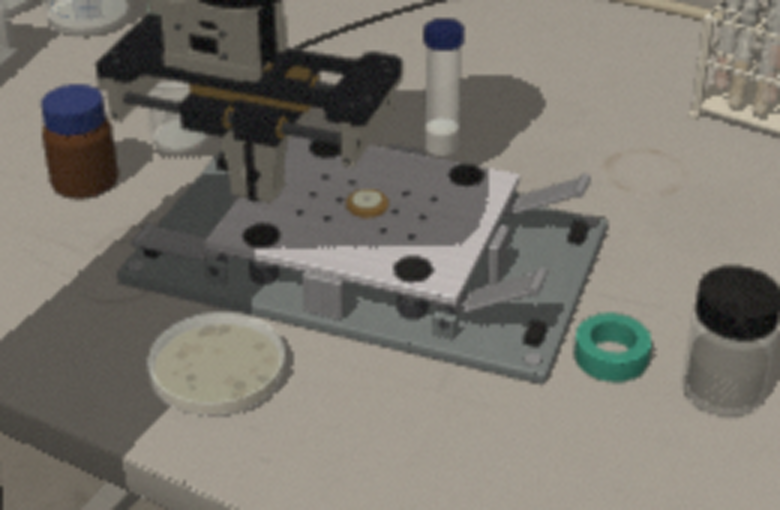

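View pics/w2.png

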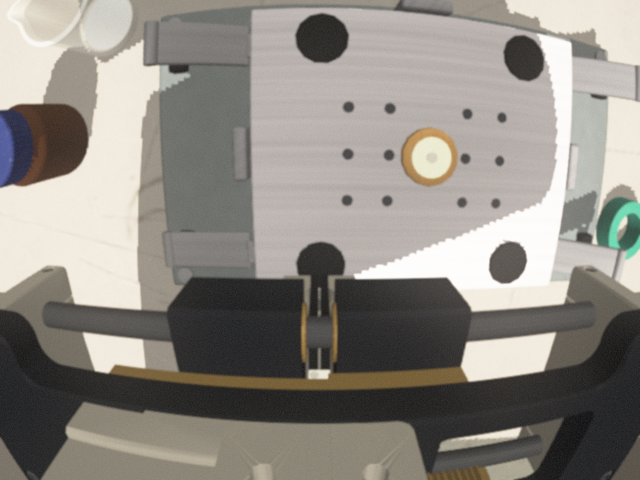

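Both pictures show the near left tab flat, at about (165,240) in the scene crop. The other tabs are still up and the bystanders haven't moved. Next is the proving press.

drive_tool --plan '[[[0.015,-0.0015,0],[0,0,0],0],[[0.028,-0.0015,0],[0,0,0],0],[[0.032,-0.0015,0],[0,0,0],0],[[0.034,-0.0015,0],[0,0,0],0],[[0.035,-0.0015,0],[0,0,0],0],[[0.036,-0.0015,0],[0,0,0],0],[[0.036,-0.0015,0],[0,0,0],0]]'

```text
clock: 10.77
tool_pos: [0.4569, 0.0498, 0.0507]
orientation: [169.2, 89.9, -1.2]
force: [-1.7, 2.4, 3.5]
opening: 0.0004
```

drive_tool --plan '[[[0.001,0,0],[0,0,0],0],[[0.0015,0,0],[0,0,0],0],[[0.0015,0,0],[0,0,0],0],[[0.0015,0,0],[0,0,0],0]]'

```text
clock: 11.1
tool_pos: [0.457, 0.0499, 0.0501]
orientation: [175.3, 89.8, 5.0]
force: [-5.7, 1.2, 10.2]
opening: 0.0004
```

drive_tool --plan '[[[0.001,0,0],[0,0,0],0],[[0.001,0,0],[0,0,0],0],[[0.001,0,0],[0,0,0],0],[[0.001,0,0],[0,0,0],0],[[0.001,0,0],[0,0,0],0]]'

```text
clock: 11.52
tool_pos: [0.457, 0.0499, 0.0501]
orientation: [178.7, 89.8, 8.3]
force: [-5.8, 1.4, 11.5]
opening: 0.0005
```

drive_tool --plan '[[[-0.002,0,0],[0,0,0],0],[[-0.005,0,0],[0,0,0],0],[[-0.03,0,0],[0,0,0],0],[[-0.07,0,0],[0,0,0],0],[[-0.11,0,0],[0,0,0],0],[[-0.15,0,0],[0,0,0],0],[[-0.15,0,0],[0,0,0],0],[[-0.15,0,0],[0,0,0],0]]'

```text
clock: 12.18
tool_pos: [0.458, 0.0506, 0.203]
orientation: [-168.4, 89.4, 21.3]
force: [-0.9, 0.4, -1.4]
opening: 0.0004
```

Run:
```python
from plant import ctrl
import cv2
a=ctrl.snapshot("scene")[180:350,190:450]
cv2.imwrite("pics/s3.png",cv2.resize(a,None,fx=3,fy=3,interpolation=cv2.INTER_CUBIC))
```

```text
(no output)
```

View pics/s3.png

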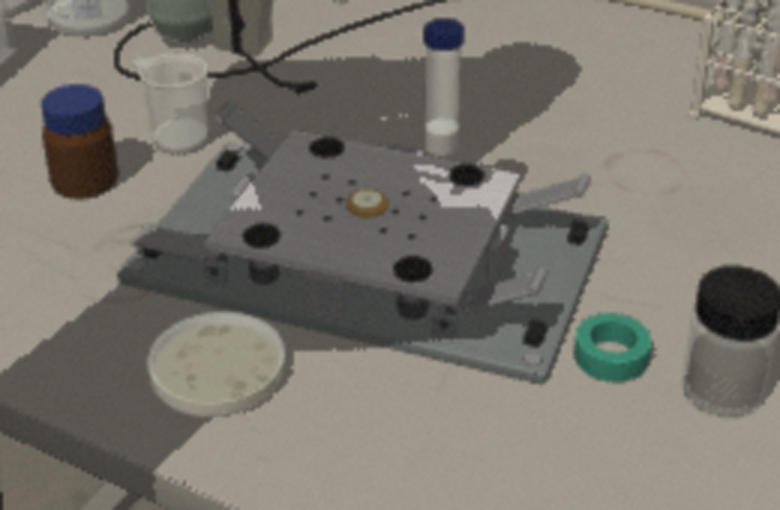

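The near left tab is flat, the other three are up, and nothing else has moved. The tool is clear, so I'm handing in the job.

```bash
python3 -c "
from plant import ctrl
print(ctrl.close_job())"
```

```text
the job is handed in; nothing more can be done
None
```

The near left corner was the one that gave, and it now stands firm with its shim tab pressed flat. I handed the job in after about 12 s of the 64 s allowed.

- **Finding the corner:** the near left pad sank about 3 mm (51 to 47.8 mm) and then stopped, at 13 N. The near right pad held at 51.2 mm under 10 N. I stopped there and did not press the two far corners.
- **Pressing the tab:** the near left tab went down to 26.4 mm, its flat height, and held there at about 16 N.
- **Proving it:** pressed again, the same corner stopped at 50.1 mm under 11.5 N, so it sank only about 1 mm.

The last picture, taken with the arm raised clear, shows that tab flat and the other three still up. By eye, the plate and the things around it are where they were. No check failed. The pressing forces had up to about 6 N sideways, but I saw no shift from it.

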